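Open the safety-capped bottle on the finishing carousel

ROBOT

A 6-joint arm with a two-finger parallel gripper is mounted at the origin on the work surface; the furniture and walls round the work are solid. World frame = base frame: x ahead of the robot, y to its left, z up, the work surface at z = 0. Lengths are in m, angles in rad, forces in N, time in s.
With the tool pointing down it reaches from about 0.3 to 0.775 m from the base axis. Payload 14.6 kg.
Tool frame: the origin (TCP) lies at the centre of the arm's flange, where the gripper is bolted on; the fingertips stand 199 mm ahead of it and the grasp point (between the pads) lies 180 mm ahead of it; z points along the fingers, y is the line along which they close (so a half turn about z gives the same grasp; the last joint's range is limited). The gripper opens to 94 mm and grips with 3 to 60 N. Pads are 16 mm wide; open, the fingers measure 119 mm over their backs; the gripper's body (75 mm by 177 mm) begins 78 mm behind the grasp point.
Start: joints at [1.177, 0.3, 1.521, -0, 1.321, -0.067], TCP at [0.177, 0.521, 0.405] pointing down, gripper open.
Joint ranges: [-3.03, 3.03], [-0.79, 2.21], [0.23, 2.52], [-1.04, 4.18], [0, 3.07], [-2.55, 2.55]. Speed limits (rad/s): [2.22, 2.22, 2.57, 3.14, 3.14, 3.14].

INTERFACE

Orientations are given as [roll, pitch, yaw] about the fixed x, y, z axes, in that order (R = Rz(yaw) Ry(pitch) Rx(roll)).
In Python, from station import ctrl gives the robot as it stands. The module is installed in compiled form; this text tells all that it offers.
- The arm moves only by the tool servo_tool, never from a script. Its argument "motion" is a list of rows, each a list of 5 numbers: the closure, from 0 (fully open) to 1 (shut), then the shift along the world's x, y, z in cm, then the turn about the world's z in degrees. A call has 1 to 20 rows; each row is the pose to reach, as a shift and turn from the pose commanded when the call began; what a row does not reach only later rows make up. A row lasts 1/8 s, in which the tool goes at most 62.5 mm and 10.7 degrees, less where a joint would pass 70% of its speed; a pose out of reach is approached as far as the arm can. A call with a gripper value outside its range is refused whole. The fingers move at their own pace and stop on an object; "squeeze" is the grip in N (left out, the last holds). Time passes only in rows, so rows that repeat a pose let the fingers close. It gives the time, the measured TCP pose, the force, the opening and the grip force at its end, in the units of the state.
- ctrl.get_obs(): the state, without advancing time (a new reading comes with each control period).
- ctrl.camera(name): name is "side" or "top"; returns a dict with "image" (384x512x3 uint8, red, green, blue), "fx", "fy", "cx", "cy" (pixels), "dist" ([k1, k2, p1, p2, k3] as OpenCV has them; the pictures are not rectified), "camera_from_world" (4x4, takes a point from world to camera coordinates). Camera axes: x right, y up, looking along -z (the intrinsics and any distortion apply to the point x, -y, -z); pixel columns grow to the right and rows downward; lengths in m; the calibration is good to about 2 mm. A picture is of the moment at which its call begins. There is no depth.
- ctrl.hand_in(): hands the job in; it is judged then, once.
The state is a dict: "time_s": time; "qpos": joint angles; "joint_vel": joint speeds; "tau": joint torques, N m; "ee_pos": TCP position; "eef_rot": TCP orientation; "force": force on the tool from outside, world axes, zero at the start; "moment": the same for the moment, N m; "grip_width": finger opening in m; "grip_force": force on a finger pad.
Only numpy, scipy, OpenCV 4.12 (cv2) and the standard library are available. Lean on these libraries where they do the work, as an engineer would, in place of code of your own. Each camera call takes 0.05 s, during which the arm holds its last target. There are 200 camera calls.

TASK

Turn the round carousel anticlockwise (seen from above) by its upright handle until it snaps past its detent and rests against the stop, so that it is held there. Then take the black safety cap of the bottle, press it fully down, twist it a quarter turn anticlockwise while it is pressed, and lift it straight off. Finish while holding the cap in the gripper, level and still, about 8 cm above where it sat on the bottle, with the carousel still in its stop and the masking tape roll, brush and screwdriver on the bench left where they lie.

Things in the scene. Friction and masses are not known exactly. Their poses are not given: they have to be found in the camera images.
- carousel (a joint): Angle of the carousel, a plywood disc 250 mm across, its top 76 mm above the bench, on a fixed tripod. 0: end away from the stop; grows anticlockwise from above; 1.571 rad: indexed, at the hard stop. A spring detent at about 1.5 rad must be overcome (some 5 to 10 N at the handle); past it the disc is pressed to the stop and held. Before it the disc turns freely. Two tins are fixed on it.
- carousel_axis (a point): The carousel's axis at the disc's top surface; z up. Turns with the disc.
- handle (a point): Point on the carousel's upright handle, 15 mm below its top: a round dark wooden grip 20 mm in diameter, 40 mm long, on a steel post 105 mm from the axis, opposite the bottle, its top 170 mm above the bench. Turns with the disc; can be pinched from above or pushed sideways.
- bottle: White bottle 62 mm in diameter held fast in a ring on the carousel disc, 65 mm from the axis. Origin at the centre of its underside, 76 mm above the bench, z up. Its shoulder ends 82 mm above the origin in a neck 33 mm in diameter; the mouth is 118 mm above the origin. Two lugs stand out from the neck, at +x and -x.
- mouth (a point): Centre of the top of the bottle's neck, 194 mm above the bench. A spring seal stands 6 mm above it and pushes the cap up.
- cap_center (a point): Centre (half-way up) of the loose black round cap, 55 mm across, 25 mm high, 40 g. Fitted: 115.5 mm above the bottle's origin, x along the bottle's x, z up. It neither turns nor lifts until pressed down 4.5 mm (bottoms at 6 mm; spring 6 N at first, 11 N at the bottom). Held down it turns anticlockwise from above; turned 60 to 120 degrees (best 90) it lifts straight off.
- masking_roll: Roll of cream masking tape lying on the bench, 82 mm across, 24 mm high; bystander. Origin at the centre of its underside.
- dust_brush: Flat brush lying on the bench, 42 x 175 x 10 mm; bystander. Origin at the centre of its underside.
- screwdriver: Screwdriver lying on the bench, 25 x 199 x 24 mm; bystander. Origin at the centre of its underside.
There are look-alikes about, which are no part of the job. What is meant by the part that bears cap_center is not blue, and is the larger of those in its own colour.

How it is judged:
On the way, in this order (a step that is already met when the one before it is completed fails the run):
1. the carousel has been turned past the detent to its stop (value of joint carousel above 1.53 rad), for 0.2 s.
2. at the stop, the cap is pressed down at least 4 mm (value of joint carousel above 1.51 rad and z of cap_center in the frame of bottle below 0.1115 m), for 0.05 s.
3. the cap has been twisted at least 55 degrees while still on the neck (angle between the x axis of cap_center and the x axis of bottle, either way round above 0.96 rad and z of cap_center in the frame of bottle below 0.12 m), for 0.05 s.
At the end, for the whole second after the job is handed in: The carousel is at its stop (joint above 1.51 rad); the cap is gripped by the fingers, off the bottle, still (under 0.03 m/s), level within 0.2 rad, 50 to 130 mm higher than where it sat, and within 30 mm of the bottle's axis (value of joint carousel above 1.51 rad and z of cap_center in the frame of bottle between 0.1655 and 0.2455 m and horizontal distance between cap_center and mouth below 0.03 m and angle between cap_center's own z axis and vertical below 0.2 rad and contact force between the fingers and cap above 1 N and contact force between cap and bottle below 0.1 N and linear speed of cap below 0.03 m/s); the arm keeps its last pose, push and grip.
It fails at once if the masking tape roll is moved more than 3 cm (distance of masking_roll from where it was at the start of the episode above 0.03 m).
It fails at once if the brush is moved more than 3 cm (distance of dust_brush from where it was at the start of the episode above 0.03 m).
It fails at once if the screwdriver is moved more than 3 cm (distance of screwdriver from where it was at the start of the episode above 0.03 m).
It also fails if it takes over 51 s, if anything falls off the work surface, if the arm or the gripper's body presses on something with over 40 N, if the wrist force passes 120 N, or if a joint passes its speed limit or range.

## Working session

There is one attempt and no reset: what is moved stays moved. The work goes in short steps, Python scripts to look and compute and a tool call to move; the robot and the scene stay as the last step left them, time stands still between calls to the robot, and variables do not carry over. Pictures are saved under pics/ and viewed, at most 10 in all, crops included, and the job is handed in when it is done.

Besides the shell and the picture viewer there is one more tool, called after "Emit:" in YAML: its name, and indented under it one key for each argument. servo_tool: Moves the arm, as the interface text tells. Its arguments: {"type":"object","properties":{"motion":{"type":"array","items":{"type":"array","items":{"type":"number"}}},"squeeze":{"type":"number"}},"required":["motion"]}

```bash
mkdir -p pics; cat > h.py <<'E'
import numpy as np, cv2, pickle
from station import ctrl
def shot(n,tag):
    c=ctrl.camera(n); pickle.dump(c,open(f'pics/{tag}.pkl','wb')); cv2.imwrite(f'pics/{tag}.png',c['image'][:,:,::-1]); return c
def K(c): return np.array([[c['fx'],0,c['cx']],[0,c['fy'],c['cy']],[0,0,1.]])
def ray(c,u,v):
    p=cv2.undistortPoints(np.array([[[u,v]]],float),K(c),np.array(c['dist'],float))[0,0]
    M=np.array(c['camera_from_world']); R=M[:3,:3]; t=M[:3,3]
    return -R.T@t, R.T@np.array([p[0],-p[1],-1.])
def at_z(c,u,v,z):
    o,d=ray(c,u,v); return o+d*(z-o[2])/d[2]
def proj(c,P):
    P=np.atleast_2d(P); M=np.array(c['camera_from_world']); q=P@M[:3,:3].T+M[:3,3]; q=q*[1,-1,-1]
    return cv2.projectPoints(q,np.zeros(3),np.zeros(3),K(c),np.array(c['dist'],float))[0][:,0]
E
python3 - <<'E'
from h import *
a=shot('top','top0')['image'];b=shot('side','side0')['image']
for n,i in(('top',a),('side',b)):
    cv2.imwrite(f'pics/{n}0b.png',cv2.resize(i[:,:,::-1],(800,600),interpolation=cv2.INTER_CUBIC))
o=ctrl.get_obs();print(o)
E
```

```text
{'time_s': 0.1, 'qpos': array([ 1.17740036e+00,  3.00408875e-01,  1.52146312e+00,  5.04331205e-06,
        1.32069492e+00, -6.66136399e-02]), 'joint_vel': array([-0.00023635, -0.0018152 , -0.00307095,  0.00038009,  0.00120791,
       -0.00079089]), 'tau': array([ 1.13553047e-03, -5.32647622e+01, -3.53288519e+01,  7.10049947e-02,
        2.33635266e-02, -5.05634284e-05]), 'ee_pos': array([0.17655133, 0.52087461, 0.40417027]), 'eef_rot': array([-3.14062087e+00, -6.97260081e-05,  2.81480905e+00]), 'force': array([ 0.28340096,  0.56929799, -0.36179534]), 'moment': array([-0.01063605, -0.00236308,  0.0112762 ]), 'grip_force': 0.0, 'grip_width': 0.0943118381516813}
```

View pics/top0b.png

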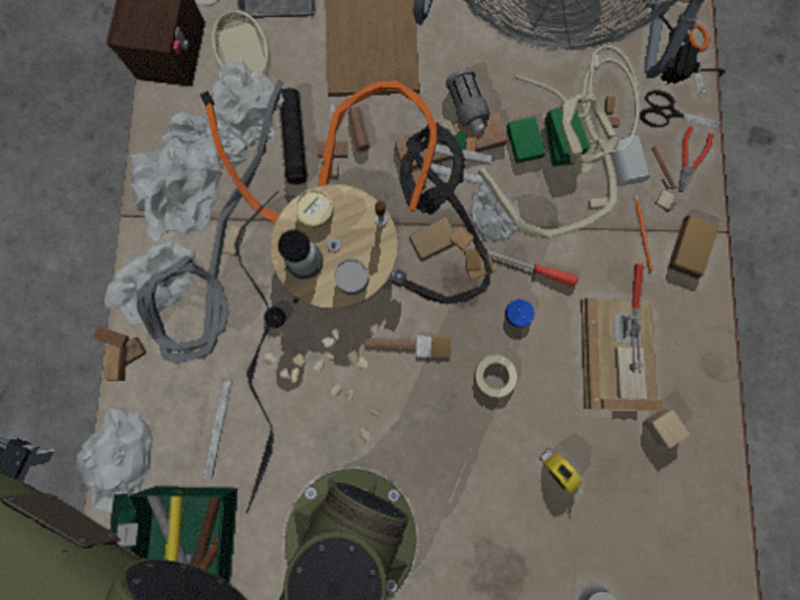

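View pics/side0b.png

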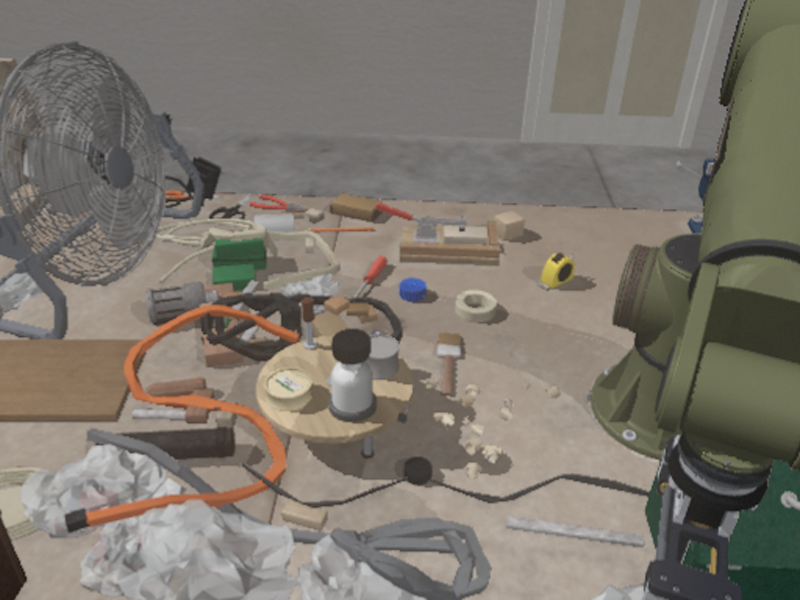

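The top view shows the carousel with its hub at (334,245), the dark handle at (380,207), and the black-capped bottle at (295,245). There are three cap candidates:
- black, on the bottle: (295,245)
- small black, on the bench: (275,317)
- blue: (520,313)

The larger black cap, the one on the bottle, fits the description. I'll confirm it in a crop and measure.

```bash
python3 - <<'E'
from h import *
a=pickle.load(open('pics/top0.pkl','rb'));b=pickle.load(open('pics/side0.pkl','rb'))
ca=a['image'][110:215,160:265,::-1]; cb=b['image'][180:315,150:285,::-1]
cv2.imwrite('pics/crop0.png',np.hstack([cv2.resize(ca,(400,400),interpolation=cv2.INTER_CUBIC),cv2.resize(cb,(400,400),interpolation=cv2.INTER_CUBIC)]))
s=1/1.5625
for n,u,v,z in(('axis',334,245,.08),('handle',380,207,.17),('cap',293,243,.204),('brush0',366,343,.01),('brush1',450,348,.01),('roll',496,377,.024),('scr0',492,255,.02),('scr1',577,279,.02),('base',350,540,0)):
    print(n,at_z(a,u*s,v*s,z).round(3))
print(ray(a,0,0)[0],ray(b,0,0)[0])
E
```

```text
axis [0.549 0.048 0.08 ]
handle [ 0.599 -0.042  0.17 ]
cap [0.519 0.105 0.204]
brush0 [ 0.366 -0.017  0.01 ]
brush1 [ 0.36  -0.186  0.01 ]
roll [ 0.305 -0.276  0.024]
scr0 [ 0.552 -0.269  0.02 ]
scr1 [ 0.507 -0.442  0.02 ]
base [-0.007 -0.     0.   ]
[ 0.26517548 -0.07822181  1.19726907] [0.42657287 0.95323771 0.84228843]
```

View pics/crop0.png

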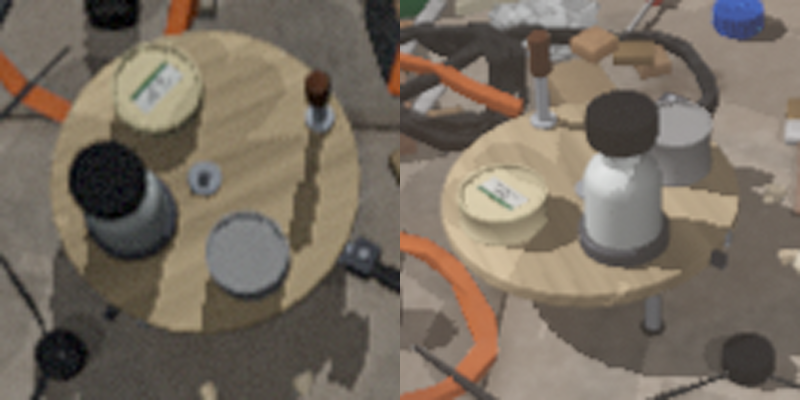

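The crop confirms it: the large black cap sits on the white bottle (about (108,180) in the left panel), while the small black one lies on the bench at (60,352) and the blue one is separate. Next I triangulate.

```bash
cat >> h.py <<'E'
def tri(c1,p1,c2,p2):
    o1,d1=ray(c1,*p1);o2,d2=ray(c2,*p2)
    s=np.linalg.lstsq(np.c_[d1,-d2],o2-o1,rcond=None)[0]
    a=o1+s[0]*d1;b=o2+s[1]*d2
    return ((a+b)/2).round(4),round(np.linalg.norm(a-b),4)
E
python3 - <<'E'
from h import *
a=pickle.load(open('pics/top0.pkl','rb'));b=pickle.load(open('pics/side0.pkl','rb'))
T=lambda u,v:(160+u/3.81,110+v/3.81); S=lambda u,v:(150+u/2.963,180+v/2.963)
print('handle',tri(a,T(318,77),b,S(540,36)),at_z(a,*T(318,77),.17))
print('cap',tri(a,T(108,179),b,S(622,112)),at_z(a,*T(108,179),.204))
print('axis',at_z(a,*T(205,178),.08))
print('disc',np.mean([at_z(a,*T(52,180),.076),at_z(a,*T(359,180),.076)],0),np.mean([at_z(a,*T(205,30),.076),at_z(a,*T(205,331),.076)],0))
h=at_z(a,*T(318,77),.17)[:2];c=at_z(a,*T(108,179),.204)[:2]
print(c+(h-c)*65/170, np.linalg.norm(h-c))
E
```

```text
handle (array([0.4151, 0.0035, 0.2888]), np.float64(0.3058)) [ 0.60610419 -0.04259142  0.17      ]
cap (array([0.3616, 0.1309, 0.2905]), np.float64(0.2732)) [0.51501939 0.10280233 0.204     ]
axis [0.54923254 0.04812803 0.08      ]
disc [0.54858549 0.04790567 0.076     ] [0.55052048 0.0485477  0.076     ]
[0.54984594 0.0472106 ] 0.17156859515558076
```

Emit:
servo_tool:
  motion:
    - [0, 0, 0, 5, 0]
    - [0, 3.5, -4.5, 9, -3]
    - [0, 7, -9.2, 9, -7]
    - [0, 10.5, -13.8, 9, -11]
    - [0, 14, -18.5, 9, -15]
    - [0, 17.5, -23, 9, -19]
    - [0, 21, -27.6, 9, -23]
    - [0, 24.5, -32.2, 9, -27]
    - [0, 28, -36.8, 9, -31]
    - [0, 31.5, -41.4, 9, -35]
    - [0, 35, -46, 9, -39]
    - [0, 38.5, -50.6, 9, -39]
    - [0, 42.8, -56.3, 9, -39]
    - [0, 42.8, -56.3, 9, -39]
    - [0, 42.8, -56.3, 5, -39]
    - [0, 42.8, -56.3, 5, -39]
  squeeze: 30

```text
time_s: 2.1
ee_pos: [0.6044, -0.0416, 0.4521]
eef_rot: [-3.137, -0.004, 2.134]
force: [0.3, 0.1, 1.1]
grip_width: 0.0942
grip_force: 0.0
```

```bash
python3 - <<'E'
from h import *
i=[]
for n in('top','side'):
    c=shot(n,n+'1'); P=[[.605,-.042,.17],[.515,.103,.204]]
    p=proj(c,P); print(n,p.round(1)); u,v=p[0].astype(int)
    im=c['image'][:,:,::-1][max(v-60,0):max(v-60,0)+120,max(u-60,0):max(u-60,0)+120]; print(u-60,v-60)
    i.append(cv2.resize(im,(400,400),interpolation=cv2.INTER_CUBIC))
cv2.imwrite('pics/c1.png',np.hstack(i))
E
```

```text
top [[243.2 130.6]
 [188.3 157. ]]
183 70
side [[196.6 190.1]
 [226.4 214.9]]
136 130
```

View pics/c1.png

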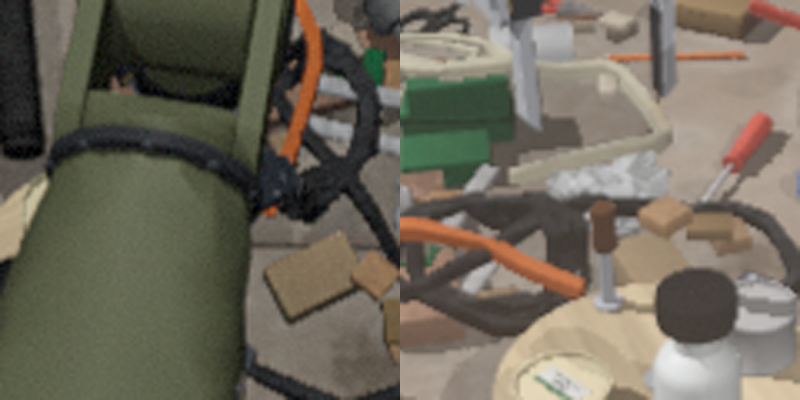

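The side crop shows the handle top at (602,205), where the model predicted it, centred between the open fingers. Descend and pinch.

Emit:
servo_tool:
  motion:
    - [0, 0, 0, -5, 0]
    - [0, 0, 0, -9, 0]
    - [0, 0, 0, -12, 0]
    - [0, 0, 0, -12, 0]
    - [1, 0, 0, -12, 0]
    - [1, 0, 0, -12, 0]
    - [1, 0, 0, -12, 0]
    - [1, 0, 0, -12, 0]
    - [1, 0, 0, -12, 0]
  squeeze: 15

```text
time_s: 3.32
ee_pos: [0.6046, -0.0421, 0.3347]
eef_rot: [3.142, 0.0, 2.134]
force: [0.0, 0.0, 0.7]
grip_width: 0.0474
grip_force: 0.0
```

Emit:
servo_tool:
  motion:
    - [1, 0, 0, 0, 0]
    - [1, 0, 0, 0, 0]
    - [1, 0, 0, 0, 0]
    - [1, 0, 0, 0, 0]
    - [1, 0.7, 0.5, 0, 5]
    - [1, 1.47, 1.1, 0, 10]
    - [1, 2.74, 2.44, 0, 20]
    - [1, 3.75, 3.97, 0, 30]
    - [1, 4.47, 5.66, 0, 40]
    - [1, 4.9, 7.45, 0, 50]
    - [1, 5.0, 9.29, 0, 60]
    - [1, 4.79, 11.12, 0, 70]
    - [1, 4.79, 11.12, 0, 70]
  squeeze: 15

```text
time_s: 4.95
ee_pos: [0.6531, 0.0705, 0.335]
eef_rot: [-3.141, 0.005, -2.923]
force: [15.3, 3.4, -3.9]
grip_width: 0.0199
grip_force: 15.0
```

Emit:
servo_tool:
  motion:
    - [1, -0.15, 0.9, 0, 5]
    - [1, -0.39, 1.82, 0, 10]
    - [1, -0.57, 2.25, 0, 12]
    - [1, -0.77, 2.67, 0, 15]
    - [1, -0.77, 2.67, 0, 15]
  squeeze: 30

```text
time_s: 5.58
ee_pos: [0.6451, 0.0962, 0.335]
eef_rot: [-3.141, 0.003, -2.665]
force: [7.2, 4.7, -1.0]
grip_width: 0.0196
grip_force: 30.0
```

Emit:
servo_tool:
  motion:
    - [1, -0.2, 0.33, 0, 2]
    - [1, -0.34, 0.6, 0, 4]
    - [1, -0.46, 0.81, 0, 5]
    - [1, -0.46, 0.81, 0, 5]
    - [1, -0.46, 0.81, 0, 5]

```text
time_s: 6.2
ee_pos: [0.6408, 0.1039, 0.3349]
eef_rot: [-3.14, 0.004, -2.579]
force: [12.1, 2.1, -2.3]
grip_width: 0.0193
grip_force: 30.0
```

Emit:
servo_tool:
  motion:
    - [1, -0.12, 0.17, 0, 1]
    - [1, -0.22, 0.33, 0, 2]
    - [1, -0.22, 0.33, 0, 2]

```text
time_s: 6.58
ee_pos: [0.6396, 0.1047, 0.335]
eef_rot: [-3.134, 0.005, -2.546]
force: [27.4, -18.4, -8.8]
grip_width: 0.0197
grip_force: 30.0
```

Emit:
servo_tool:
  motion:
    - [0, 0.1, -0.15, 0, -1]
    - [0, 0.1, -0.15, 0, -1]
    - [0, 0.1, -0.15, 0, -1]
    - [0, 0.1, -0.15, 4, -1]
    - [0, 0.1, -0.15, 9, -1]
    - [0, 0, 4, 13, -10]
    - [0, -3, 9, 13, -20]
    - [0, -7, 14, 13, -30]
    - [0, -10, 19, 13, -40]
    - [0, -13, 24, 13, -50]
    - [0, -16, 29, 13, -60]
    - [0, -19, 33, 13, -70]
    - [0, -19, 33, 13, -80]
    - [0, -19, 33, 13, -80]

```text
time_s: 8.32
ee_pos: [0.4475, 0.4376, 0.4646]
eef_rot: [-3.141, 0.0, 2.346]
force: [1.1, 0.1, 0.1]
grip_width: 0.0942
grip_force: 0.0
```

```bash
python3 - <<'E'
from h import *
i=[]
for n in('top','side'):
    c=shot(n,n+'2'); P=[[.639,.104,.17],[.494,.0135,.204]]
    p=proj(c,P); print(n,p.round(1)); u,v=p.mean(0).astype(int)
    im=c['image'][:,:,::-1][v-50:v+50,u-50:u+50]; print(u-50,v-50)
    i.append(cv2.resize(im,(400,400),interpolation=cv2.INTER_CUBIC))
cv2.imwrite('pics/c2.png',np.hstack(i))
E
```

```text
top [[192.4 117.7]
 [221.  165.5]]
156 91
side [[172.7 224.9]
 [238.6 193. ]]
155 158
```

View pics/c2.png

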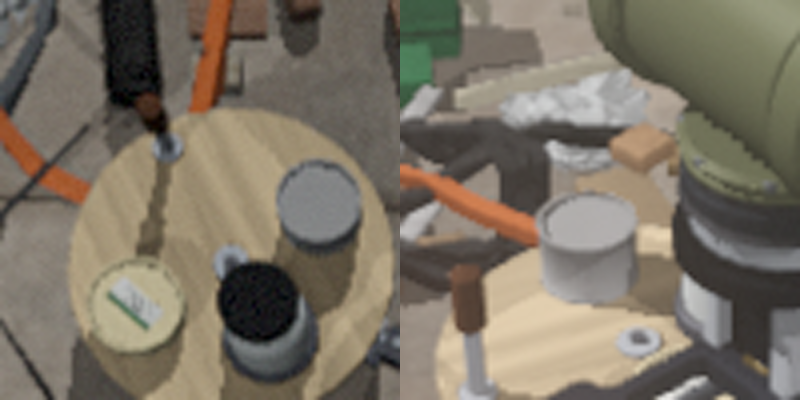

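```bash
python3 - <<'E'
from h import *
c=pickle.load(open('pics/top2.pkl','rb'));im=c['image'].astype(int)
m=(im.max(2)<45).astype(np.uint8); sub=np.zeros_like(m); sub[152:182,205:238]=m[152:182,205:238]
n,l,s,ce=cv2.connectedComponentsWithStats(sub); k=1+s[1:,4].argmax(); print(s[k],ce[k])
x,y,w,h,_=s[k]
cap=at_z(c,x+(w-1)/2,y+(h-1)/2,.198);cap2=at_z(c,*ce[k],.2);han=at_z(c,156+148/4,91+102/4,.17)
print(cap,cap2,han, np.degrees(np.arctan2(han[1]-.048,han[0]-.5495)),np.degrees(np.arctan2(.048-cap2[1],.5495-cap2[0])))
E
```

```text
[211 157  19  20 304] [220.10855263 166.02960526]
[0.49241841 0.01676466 0.198     ] [0.49327581 0.01633711 0.2       ] [0.64266294 0.1025339  0.17      ] 30.343021377913725 29.386219763956987
```

The top crop shows the handle top at (148,102) and the cap at (260,302), both matching the indexed pose. Moving over the cap.

Emit:
servo_tool:
  motion:
    - [0, 0.6, -5, 0, -4]
    - [0, 1.2, -10, 0, -8]
    - [0, 1.8, -16, 0, -14]
    - [0, 2.5, -22, 0, -14]
    - [0, 3.2, -28, 0, -14]
    - [0, 4, -34, 0, -14]
    - [0, 4.3, -39, 0, -14]
    - [0, 4.6, -42.2, 0, -14]
    - [0, 4.6, -42.2, 0, -14]
    - [0, 4.6, -42.2, 0, -14]

```text
time_s: 9.68
ee_pos: [0.4939, 0.0154, 0.4647]
eef_rot: [3.141, -0.0, 2.1]
force: [-1.0, -0.3, 0.0]
grip_width: 0.0942
grip_force: 0.0
```

```bash
python3 - <<'E'
from h import *
c=shot('side','side3')
p=proj(c,[[.493,.0155,.204],[.639,.104,.17],[.6425,.1025,.17]]); print(p.round(1)); u,v=p[0].astype(int)
im=c['image'][:,:,::-1][v-60:v+60,u-80:u+80]; print(u-80,v-60)
cv2.imwrite('pics/c3.png',cv2.resize(im,(800,600),interpolation=cv2.INTER_CUBIC)); print(ctrl.get_obs()['force'])
E
```

```text
[[238.9 193.5]
 [172.7 224.9]
 [171.3 224.4]]
158 133
[ 0.0421381   0.16755832 -0.34207034]
```

View pics/c3.png

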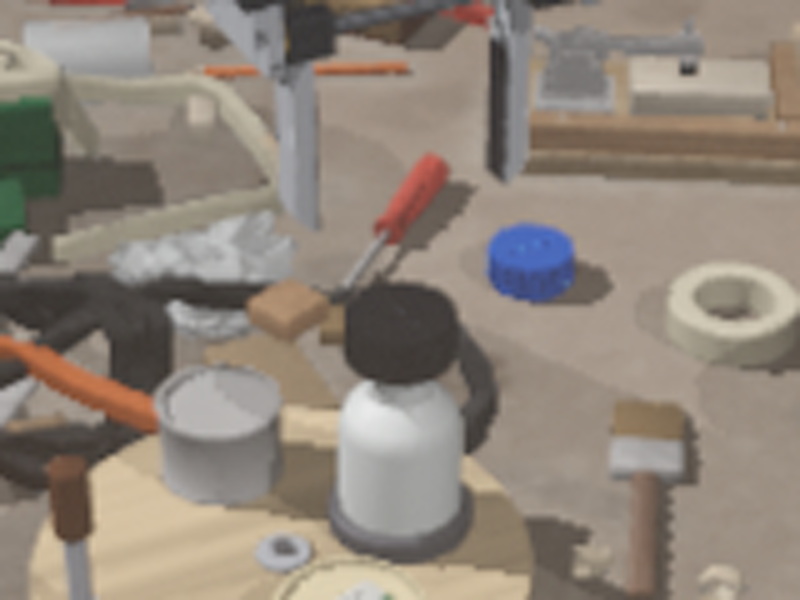

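The side crop shows the cap top centred near (402,305), as predicted, with the fingers straddling it. Descend and close.

Emit:
servo_tool:
  motion:
    - [0, 0, 0, -4, 0]
    - [0, 0, 0, -7, 0]
    - [0, 0, 0, -9, 0]
    - [0, 0, 0, -9, 0]
    - [1, 0, 0, -9, 0]
    - [1, 0, 0, -9, 0]
    - [1, 0, 0, -9, 0]
    - [1, 0, 0, -9, 0]
    - [1, 0, 0, -9, 0]
    - [1, 0, 0, -9, 0]
  squeeze: 10

```text
time_s: 10.98
ee_pos: [0.4942, 0.0153, 0.3751]
eef_rot: [3.139, 0.001, 2.099]
force: [4.8, 3.2, 0.1]
grip_width: 0.0554
grip_force: 10.0
```

Emit:
servo_tool:
  motion:
    - [1, 0.06, 0.04, 0, 0]
    - [1, 0.06, 0.04, 0, 0]
    - [1, 0.06, 0.04, -0.3, 0]
    - [1, 0.06, 0.04, -0.6, 0]
    - [1, 0.06, 0.04, -0.65, 0]
    - [1, 0.06, 0.04, -0.65, 0]
  squeeze: 45

```text
time_s: 11.72
ee_pos: [0.4946, 0.0156, 0.369]
eef_rot: [3.14, 0.001, 2.099]
force: [-0.4, 0.6, 9.8]
grip_width: 0.0547
grip_force: 45.0
```

Emit:
servo_tool:
  motion:
    - [1, 0, 0, -0.1, 0]
    - [1, 0, 0, -0.15, 0]
    - [1, 0, 0, -0.15, 8]
    - [1, 0, 0, -0.15, 16]

```text
time_s: 12.22
ee_pos: [0.4949, 0.0156, 0.369]
eef_rot: [3.139, 0.004, 2.383]
force: [1.6, 1.0, 20.5]
grip_width: 0.0549
grip_force: 45.0
```

Bottomed out (20 N), and the cap turns with the tool.

Emit:
servo_tool:
  motion:
    - [1, 0, 0, 0, 9]
    - [1, 0, 0, 0, 18]
    - [1, 0, 0, 0, 27]
    - [1, 0, 0, 0, 36]
    - [1, 0, 0, 0, 45]
    - [1, 0, 0, 0, 54]
    - [1, 0, 0, 0, 63]
    - [1, 0, 0, 0, 72]
    - [1, 0, 0, 0, 76]
    - [1, 0, 0, 0, 76]
    - [1, 0, 0, 0, 76]

```text
time_s: 13.6
ee_pos: [0.4953, 0.0166, 0.3689]
eef_rot: [-3.14, 0.008, -2.578]
force: [9.4, 13.5, 15.0]
grip_width: 0.0552
grip_force: 45.0
```

```bash
python3 -c "
from station import ctrl
o=ctrl.get_obs();print(o['eef_rot'],o['moment'],o['force'],o['qpos'][5])"
```

```text
[-3.14003975  0.00756248 -2.57770129] [ 2.65632632 -1.56392194  0.13826233] [ 9.43946991 13.4909189  14.9911821 ] -2.1767684716258593
```

Emit:
servo_tool:
  motion:
    - [1, 0.05, 0.07, 0.2, 0]
    - [1, 0.05, 0.07, 0.6, 0]
    - [1, 0.05, 0.07, 1.2, 0]
    - [1, 0.05, 0.07, 2, 0]
    - [1, 0.05, 0.07, 3, 0]
    - [1, 0.05, 0.07, 4.2, 0]
    - [1, 0.05, 0.07, 5.6, 0]
    - [1, 0.05, 0.07, 7, 0]
    - [1, 0.05, 0.07, 8, 0]
    - [1, 0.05, 0.07, 8.7, 0]
    - [1, 0.05, 0.07, 8.7, 0]
    - [1, 0.05, 0.07, 8.7, 0]
    - [1, 0.05, 0.07, 8.7, 0]
    - [1, 0.05, 0.07, 8.7, 0]

```text
time_s: 15.35
ee_pos: [0.4951, 0.0163, 0.4534]
eef_rot: [3.141, -0.0, -2.578]
force: [0.7, -0.5, 0.3]
grip_width: 0.0546
grip_force: 45.0
```

```bash
python3 - <<'E'
from h import *
c=shot('side','side4')
p=proj(c,[[.494,.0155,.284],[.494,.0155,.194],[.639,.104,.17]]); print(p.round(1)); u,v=p[1].astype(int)
im=c['image'][:,:,::-1][v-70:v+50,u-80:u+80]; print(u-80,v-70)
cv2.imwrite('pics/c4.png',cv2.resize(im,(800,600),interpolation=cv2.INTER_CUBIC)); print(ctrl.get_obs()['force'])
E
```

```text
[[238.5 164.7]
 [238.5 196.9]
 [172.7 224.9]]
158 126
[ 0.03702958 -0.77424126 -0.19726475]
```

View pics/c4.png

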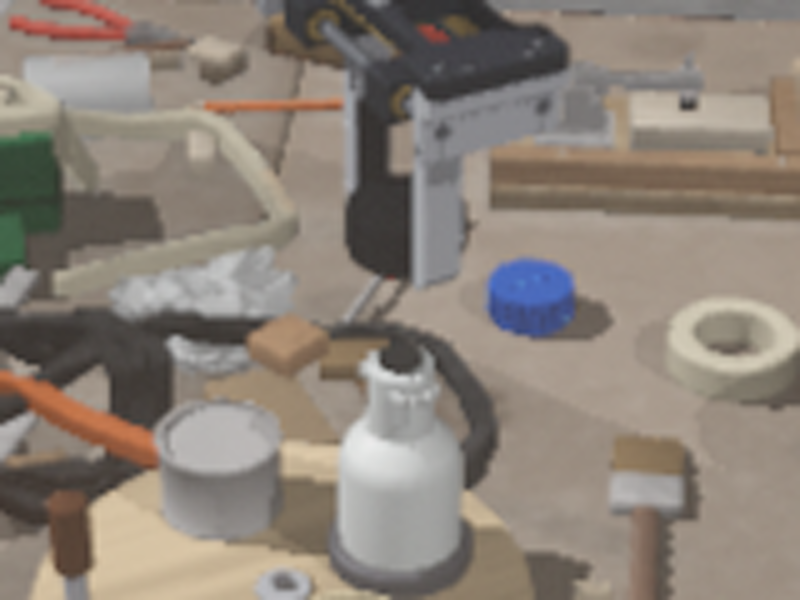

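The cap is off and gripped level at about (405,235), above the bare neck at (402,370). The handle is still in its stop position at (70,495), and the bystanders are where they were.

```bash
python3 -c "
from station import ctrl
print(ctrl.hand_in())"
```

```text
the job is handed in; nothing more can be done
None
```

I handed the job in at about 15 s: the carousel appears held at its stop, and the cap was pressed, twisted about 92° and lifted off, held level about 8 cm above its seat. In the last picture the bystanders had not moved, but the hand-in did not return a verdict.

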